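Build a spacer set on a latching gauge arbor

TASK

Build up the spacer set on the upright arbor of the slotted plate so it can be measured: first the spacer tube, then the flat washer, then the flanged bushing with its flange down, each pushed over the arbor's sprung leaves and fully home so that the stack has no gaps. The arbor was clamped by eye, somewhere near the middle of its slot, so feel for its end with the part, ease each part on, and never press or push on the fixture with more than about 30 N. Let go of the finished stack and leave the plug gauge, the gauge-block box and the micrometer where they lie.

Things in the scene. Friction and masses are not known exactly. Their poses are not given: they have to be found in the camera images.
- fixture: Stack fixture: a steel plate fixed to the bench, 150 x 90 x 22 mm, with a 14 mm wide T-slot along its length (x). Origin: centre of its underside; z up. An upright steel arbor is clamped fast in the slot, its axis on the slot's centre line in y but anywhere up to 10.5 mm either way along x from the plate's centre: its exact place is not measured, feel for it or see it.
- slot_mid (a point): Point above the plate's centre at the height of the seat, 32 mm above the bench; axes as the plate. The seat is the flat top of the arbor's 30 mm diameter shoulder, which stands 10 mm above the plate; the first part comes to rest on it. Above the seat the arbor is a 16 mm diameter shaft; its end is 58 mm above the seat.
- end_level (a point): Point 58 mm above slot_mid, at the height of the arbor's top end, which is flat, 14 mm wide, with a steep 1 mm chamfer (4 mm tall) out to the 16 mm shaft. Bores are 18 mm with square edges: a part set down over 2 mm off-centre stands on the flat end; slid along the slot it catches when its bore comes over the end, and the chamfer then pushes it sideways towards the true axis.
- latch_level (a point): Point 49 mm above slot_mid, at the height where the two bowed leaf springs on the shaft's +y and -y sides stand out most (20.4 mm over both, sloping to nothing 8 mm above and below). A part pushed down over them with about 5 to 12 N presses them in, drags on them, and they spring out again behind it, keeping the finished 44 mm stack on.
- spacer_mid (a point): The spacer: a plain grey aluminium tube, 32 mm outer diameter, 18 mm bore, 20 mm tall, about 85 g, standing on end on the bench. The point is on its axis half-way up (10 mm above its underside); z is its axis. The bore's edges are square.
- washer_mid (a point): The washer: a flat steel disc, 40 mm outer diameter, 18 mm bore, 6 mm thick, about 50 g, lying flat on the bench. The point is on its axis half-way up (3 mm above its underside); z is its axis.
- bushing_mid (a point): The flanged bushing: brass, 18 mm bore, 18 mm tall, about 90 g, standing flange down: the flange is 40 mm diameter and 5 mm thick, the sleeve above it 28 mm outer diameter. The point is on its axis half-way up (9 mm above its underside); z is its axis, pointing from the flange to the sleeve's end.
- plug_gauge: Bystander: a double-ended plug gauge lying on the bench, about 100 mm long (along its x) and 18 mm thick; origin under its handle.
- gauge_box: Bystander: a closed wooden gauge-block box, 75 x 125 x 35 mm; origin at the centre of its underside.
- micrometer: Bystander: an outside micrometer lying on its side, about 135 mm long (along its x), 18 mm thick; origin on the bench in the mouth of its frame.

How it is judged:
By the outcome, as a careful person would: the job done as asked, in the order asked, and still so for the second after the job is handed in, with the robot touching nothing.
It also fails if it takes over 72 s, if anything falls off the work surface, if the arm or the gripper's body presses on something with over 40 N, if the wrist force passes 120 N, or if a joint passes its speed limit or range.

ROBOT

A 7-joint arm with a two-finger parallel gripper is mounted at the origin on the work surface. World frame = base frame: x ahead of the robot, y to its left, z up, the work surface at z = 0. Lengths are in mm, angles in degrees, forces in N, time in s.
With the tool pointing down it reaches from about 400 to 850 mm from the base axis. Payload 6.9 kg.
Tool frame: the origin (TCP) lies on the centre line of the jaws, within the pads' length; the fingertips stand arm.tcp_to_tips ahead of it and the grasp point (between the pads) lies 6 mm ahead of it (arm.tcp_to_tips is the distance from the TCP to the fingertips, in mm); y points along the fingers, z is the direction in which the jaws open and shut, and the axes are right-handed (so a half turn about y gives the same grasp; the last joint's range is limited). The gripper opens to 85 mm and grips with 20 to 120 N. Pads are 22 mm wide; open, the fingers measure 114 mm over their backs; the gripper's body (76 mm by 85 mm) begins 54 mm behind the grasp point. The pads swing forward as they close: fully open they stand 13 mm farther back than shut.
Start: joints at [-69.815, 29.078, -13.613, 85.955, 7.202, 65.827, -8.869], TCP at [152.709, 606.046, 256.275] pointing down, gripper open.
Joint ranges: [-176.47, 176.47], [-13.61, 117.27], [-81.72, 77.17], [0.22, 143.17], [-87.28, 267.28], [10, 112.55], [-165.47, 165.47]. Speed limits (degrees/s): [136.94, 136.94, 180, 180, 180, 180, 180].

INTERFACE

Orientations are given as [roll, pitch, yaw] about the fixed x, y, z axes, in that order (R = Rz(yaw) Ry(pitch) Rx(roll)).
In Python, from station import arm, cams, hand_in gives the robot as it stands. The module is installed in compiled form; this text tells all that it offers.
- The arm moves only by the tool drive_tool, never from a script. Its argument "motion" is a list of rows, each an object with "offset": the shift along the tool's x, y, z in m, a list of three; "twist": the turn, a rotation vector about the tool's x, y, z in degrees, a list of three; "jaw": the opening, from 0 (shut) to 1 (fully open). In form: [{"offset": [dx, dy, dz], "twist": [wx, wy, wz], "jaw": jaw}, ...]. A call has 1 to 12 rows; each row shifts and turns the pose as measured when the row begins, along the tool's axes as they then stand; what a row does not reach is not made up. A row lasts 1/8 s, in which the tool goes at most 62.5 mm and 10.7 degrees, less where a joint would pass 70% of its speed; a pose out of reach is approached as far as the arm can. A call with a gripper value outside its range is refused whole. The fingers move at their own pace and stop on an object; "newtons" is the grip in N (left out, the last holds). Time passes only in rows, so rows that do not move let the fingers close. It gives the time, the measured TCP pose, the force and the opening at its end, in the units of the state.
- arm.get_obs(): the state, without advancing time (a new reading comes with each control period).
- cams.grab_frame(name): name is "scene" or "top"; returns the picture (384x512x3 uint8, red, green, blue); there is no depth.
- cams.calibration(name): a dict with "fx", "fy", "cx", "cy" (pixels), "k1" (the pictures are not rectified: a ray, as slopes to the right and down, at radius r is drawn at 1 + k1 r^2 times it, then the intrinsics apply), "pose" (4x4, takes a point from camera to world coordinates). Camera axes: x right, y down, z forward; pixel columns grow to the right and rows downward; lengths in mm; the calibration is good to about 2 mm. A picture is of the moment at which its call begins. calibration takes no time and is no camera call.
- hand_in(): hands the job in, once; it reports no verdict.
The state is a dict: "time": time; "joint_positions": joint angles; "dq": joint speeds; "joint_efforts": joint torques, N m; "position": TCP position; "tool_rot": TCP orientation; "contact_force": force on the tool from outside, world axes, zero at the start; "ft_torque": the same for the moment, N m; "opening": opening from 0.0 (shut) to 1.0 (fully open).
Only numpy, scipy, OpenCV 4.12 (cv2) and the standard library are available. Lean on these libraries where they do the work, as an engineer would, in place of code of your own. Each camera call takes 0.05 s, during which the arm holds its last target.

## Working session

There is one attempt and no reset: what is moved stays moved. The work goes in short steps, Python scripts to look and compute and a tool call to move; the robot and the scene stay as the last step left them, time stands still between calls to the robot, and variables do not carry over. Pictures are saved under pics/ and viewed, and the job is handed in when it is done.

Besides the shell and the picture viewer there is one more tool, called after "Request:" as name([rows], argument=value, ...), one row to a line, values as JSON. drive_tool: Moves the arm, as the interface text tells. Its arguments: {"type":"object","properties":{"motion":{"type":"array","items":{"type":"object","properties":{"offset":{"type":"array","items":{"type":"number"}},"twist":{"type":"array","items":{"type":"number"}},"jaw":{"type":"number"}}}},"newtons":{"type":"number"}},"required":["motion"]}

```bash
mkdir -p pics; python3 - <<'E'
from station import arm,cams
import cv2
print(arm.get_obs()); print([a for a in dir(arm) if a[0]!='_'], arm.tcp_to_tips)
for n in("scene","top"):
    im=cams.grab_frame(n); cv2.imwrite(f"pics/{n}0.png",cv2.resize(im[:,:,::-1],(800,600),interpolation=cv2.INTER_CUBIC)); cv2.imwrite(f"pics/raw_{n}0.png",im[:,:,::-1])
    print(n,cams.calibration(n))
E
```

```text
{'time': 0.0, 'joint_positions': array([-69.81340652,  29.12477978, -13.60858164,  86.00957964,
         7.2038551 ,  65.82612019,  -8.87081974]), 'dq': array([ 0.05195538, -0.02393463, -0.07073253,  0.05940313,  0.01179949,
        0.06309437,  0.05293442]), 'joint_efforts': array([-1.27947711e-03, -6.20592070e+01, -2.18742102e+00, -2.49657530e+01,
        1.25370972e-02,  1.22777742e-02, -2.08268295e-05]), 'position': array([152.67880755, 605.59006972, 255.4322608 ]), 'tool_rot': array([-9.01014119e+01, -3.85265729e-03, -1.41419959e+01]), 'contact_force': array([ 0.2035661 , -0.268391  , -0.67113627]), 'ft_torque': array([-0.02035036, -0.01028503,  0.03692299]), 'opening': 0.9962277052258321}
['Unreachable', 'get_obs', 'tcp_to_tips'] 25.0
scene {'fx': 367.9075960840256, 'fy': 367.9075960840256, 'cx': 259.33238315759445, 'cy': 194.7073166851997, 'k1': -0.08690099842520085, 'pose': array([[ 6.14099431e-01,  5.99278775e-01, -5.13562887e-01,
         1.03279859e+03],
       [ 7.89071097e-01, -4.79208463e-01,  3.84351471e-01,
        -3.23420252e+02],
       [-1.57700033e-02, -6.41267650e-01, -7.67155205e-01,
         6.85303649e+02],
       [ 0.00000000e+00,  0.00000000e+00,  0.00000000e+00,
         1.00000000e+00]])}
top {'fx': 439.09633634123105, 'fy': 439.09633634123105, 'cx': 256.98698150378306, 'cy': 185.29683202074185, 'k1': -0.015611658738351925, 'pose': array([[ 3.26877355e-03, -9.90016632e-01,  1.40912684e-01,
         4.92699008e+02],
       [-9.99987364e-01, -2.69792620e-03,  4.24192075e-03,
        -5.32530129e+00],
       [-3.81940007e-03, -1.40924769e-01, -9.90012940e-01,
         1.08816764e+03],
       [ 0.00000000e+00,  0.00000000e+00,  0.00000000e+00,
         1.00000000e+00]])}
```

View pics/scene0.png

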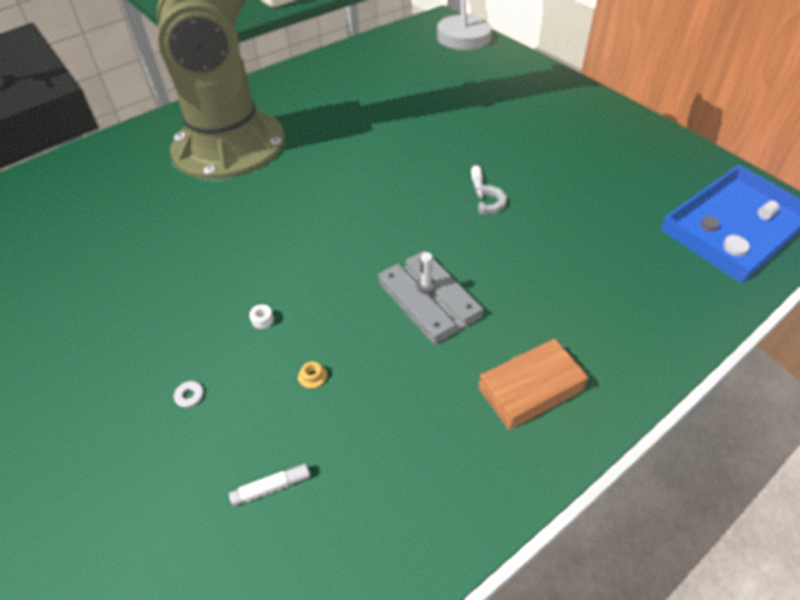

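View pics/top0.png

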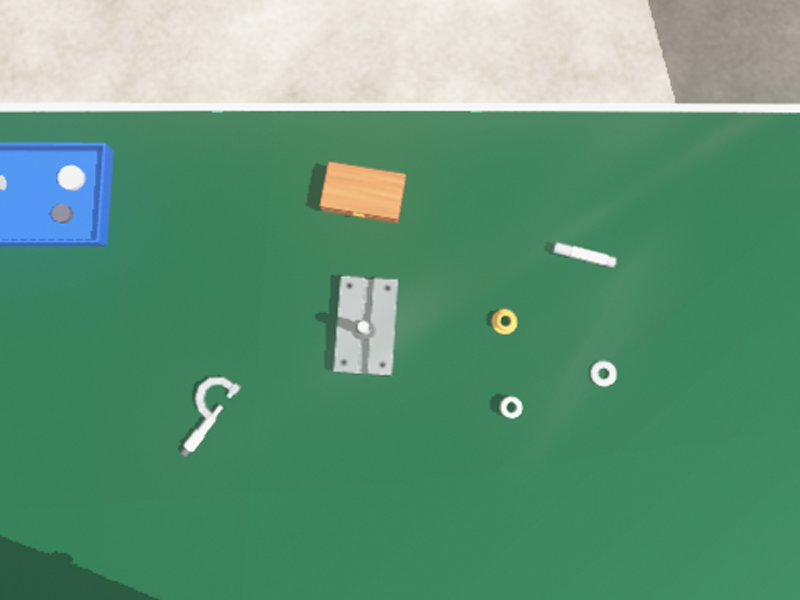

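The scene view shows the spacer at about (262,317), washer (189,394), bushing (312,375) and arbor (427,258). In the top view they are at (511,407), (603,373), (505,321) and (363,327). I'll enlarge these.

```bash
cat > h.py <<'E'
import numpy as np, cv2
from station import arm,cams
def K(n):
    c=cams.calibration(n); M=np.array([[c['fx'],0,c['cx']],[0,c['fy'],c['cy']],[0,0,1]]); d=np.array([c['k1'],0,0,0.]); return M,d,c['pose']
def ray(n,p):
    M,d,T=K(n); u=cv2.undistortPoints(np.array([[p]],float),M,d)[0,0]
    return T[:3,3],T[:3,:3]@np.array([u[0],u[1],1])
def onz(n,p,z):
    o,r=ray(n,p); return o+r*(z-o[2])/r[2]
def proj(n,P):
    M,d,T=K(n); R=T[:3,:3].T; t=-R@T[:3,3]
    return cv2.projectPoints(np.array(P,float).reshape(-1,1,3),cv2.Rodrigues(R)[0],t,M,d)[0][:,0]
def crop(im,c,w,s,out):
    x,y=int(c[0]-w/2),int(c[1]-w/2); k=im[y:y+w,x:x+w]
    k=cv2.resize(k,None,fx=s,fy=s,interpolation=cv2.INTER_CUBIC)
    cv2.putText(k,f"{x},{y} x{s}",(3,12),0,.4,(0,0,255),1); return k
E
python3 - <<'E'
from h import *
t=cv2.imread('pics/raw_top0.png'); s=cv2.imread('pics/raw_scene0.png')
f=1.5625
A=[crop(t,(x/f,y/f),w,264//w,0) for x,y,w in((511,407,33),(603,373,33),(505,321,33))]
B=[crop(s,(x/f,y/f),33,8,0) for x,y in((262,317),(189,394),(312,375))]
cv2.imwrite('pics/c1.png',np.vstack([np.hstack(A),np.hstack(B)]))
cv2.imwrite('pics/c2.png',np.hstack([crop(t,(365/f,326/f),80,5,0),crop(s,(430/f,295/f),80,5,0)]))
E
```

```text
(no output)
```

View pics/c1.png

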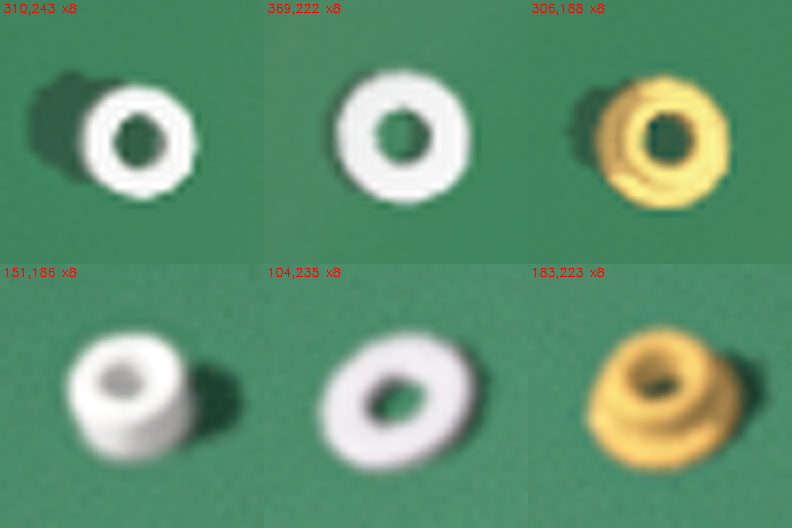

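View pics/c2.png

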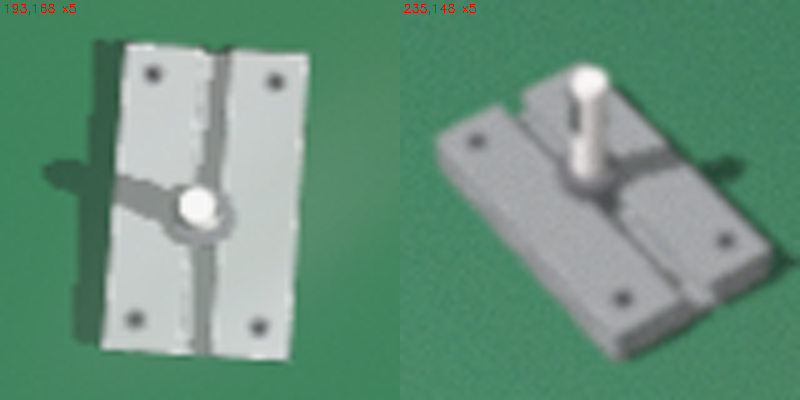

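```bash
python3 - <<'E'
from h import *
def px(o,l,s): return [(l[0]+.5)/s-.5+o[0],(l[1]+.5)/s-.5+o[1]]
print('sp top',onz('top',px((310,243),(138.5,142),8),20))
print('wa top',onz('top',px((369,222),(138.5,137),8),6))
print('bu flange',onz('top',px((306,188),(135,142.5),8),5),'hole',onz('top',px((306,188),(141,138.5),8),18))
print('wa scene',onz('scene',px((104,235),(133,137),8),5))
print('sp scene',onz('scene',px((151,186),(125,118),8),20), 'bu', onz('scene',px((183,223),(129,113),8),18))
c=[onz('top',px((193,168),p,5),22) for p in((127,43),(308,55),(290,360),(101,348))]
print(np.array(c)); c=np.array(c); print('centre',c.mean(0),[np.linalg.norm(c[i]-c[i-1]) for i in range(4)])
d=(c[0]+c[1]-c[2]-c[3]); print('yaw',np.degrees(np.arctan2(d[1],d[0])))
cs=np.array([onz('scene',px((235,148),p,5),22) for p in((435,138),(585,65),(775,252),(614,345))]); cs=np.array([onz('scene',px((235,148),(p[0]-400,p[1]),5),22) for p in((435,138),(585,68),(775,247),(613,340))])
print('scene corners',cs,cs.mean(0))
print('arbor end top',onz('top',px((193,168),(197,206),5),90),'scene',onz('scene',px((235,148),(189,81),5),90))
print('holes top',[onz('top',px((193,168),p,5),22)[:2] for p in((152,74),(276,82),(260,327),(136,319))])
print('holes scene',[onz('scene',px((235,148),p,5),22)[:2] for p in((77,141),(223,298),(325,240))])
E
```

```text
sp top [ 463.38582073 -169.03357861   20.        ]
wa top [ 515.56465634 -316.65467985    6.        ]
bu flange [ 597.11605511 -162.84563713    5.        ] hole [ 597.09516636 -162.81118551   18.        ]
wa scene [ 515.72131129 -318.65074042    5.        ]
sp scene [ 464.08977161 -171.84790679   20.        ] bu [ 597.5863626  -164.99031635   18.        ]
[[666.80257997  95.26451623  22.        ]
 [661.05907079   6.14768508  22.        ]
 [512.17240608  14.20888606  22.        ]
 [517.61327846 105.48908902  22.        ]]
centre [589.41183382  55.2775441   22.        ] [np.float64(149.53925763593367), np.float64(89.30172166449906), np.float64(149.10473463546276), np.float64(91.44221423081095)]
yaw -3.510468676435223
scene corners [[512.06267641  13.24358016  22.        ]
 [520.57091715 101.52124184  22.        ]
 [667.59022411  96.31285714  22.        ]
 [661.97770585   2.69625726  22.        ]] [590.55038088  53.4434841   22.        ]
arbor end top [580.5016119   55.73302582  90.        ] scene [580.68118596  54.11317937  90.        ]
holes top [array([651.40953921,  82.73399779]), array([647.60394898,  21.79685713]), array([527.95918353,  28.78903378]), array([531.60879452,  88.7906672 ])]
holes scene [array([526.63505247,  28.18101565]), array([646.4410839 ,  21.50541982]), array([649.83181738,  80.91351318])]
```

Request:
drive_tool([
  {"offset": [0.01,0,-0.01],"twist": [0,-7,0],"jaw": 1},
  {"offset": [0.02,0,-0.02],"twist": [0,-7,0],"jaw": 1},
  {"offset": [0.043,0,-0.044],"twist": [0,0,0],"jaw": 1},
  {"offset": [0.043,0,-0.044],"twist": [0,0,0],"jaw": 1},
  {"offset": [0.043,0,-0.044],"twist": [0,0,0],"jaw": 1},
  {"offset": [0.043,0,-0.044],"twist": [0,0,0],"jaw": 1},
  {"offset": [0.043,0,-0.044],"twist": [0,0,0],"jaw": 1},
  {"offset": [0.043,0,-0.044],"twist": [0,0,0],"jaw": 1},
], newtons=40)

```text
time: 1.1
position: [438.1, 306.3, 252.1]
tool_rot: [-90.2, 0.3, 1.0]
contact_force: [1.2, 0.6, 0.4]
opening: 1.003
```

```bash
python3 -c "
from h import *
o=arm.get_obs();print(o['joint_positions'].round(1),o['position'],o['tool_rot'])"
```

```text
[-28.   21.5 -13.7  99.7   5.7  59.9  47.3] [438.14442784 306.25160571 252.07160807] [-90.23059372   0.29333473   0.97478008]
```

Request:
drive_tool([
  {"offset": [0.003,0,-0.059],"twist": [0,0,0],"jaw": 1},
  {"offset": [0.003,0.005,-0.06],"twist": [0,0,0],"jaw": 1},
  {"offset": [0.003,0.014,-0.06],"twist": [0,0,0],"jaw": 1},
  {"offset": [0.003,0.014,-0.06],"twist": [0,0,0],"jaw": 1},
  {"offset": [0.003,0.014,-0.06],"twist": [0,0,0],"jaw": 1},
  {"offset": [0.003,0.014,-0.06],"twist": [0,0,0],"jaw": 1},
  {"offset": [0.003,0.014,-0.06],"twist": [0,0,0],"jaw": 1},
  {"offset": [0.003,0.014,-0.05],"twist": [0,0,0],"jaw": 1},
])

```text
time: 2.1
position: [470.8, -173.0, 162.9]
tool_rot: [-90.2, 0.1, 0.8]
contact_force: [0.4, 0.6, 0.8]
opening: 1.0
```

Request:
drive_tool([
  {"offset": [-0.007,0.02,0.0025],"twist": [0.2,0.8,0],"jaw": 1},
  {"offset": [0,0.03,0],"twist": [0,0,0],"jaw": 1},
  {"offset": [0,0.03,0],"twist": [0,0,0],"jaw": 1},
  {"offset": [0,0.03,0],"twist": [0,0,0],"jaw": 1},
  {"offset": [0,0.01,0],"twist": [0,0,0],"jaw": 1},
  {"offset": [0,0,0],"twist": [0,0,0],"jaw": 1},
])

```text
time: 2.85
position: [461.8, -177.1, 37.9]
tool_rot: [-90.1, 0.3, -0.6]
contact_force: [0.3, -0.5, 0.2]
opening: 0.998
```

Request:
drive_tool([
  {"offset": [0.002,0.004,0.0067],"twist": [0,-0.5,0],"jaw": 1},
  {"offset": [0,0.003,0],"twist": [0,0,0],"jaw": 1},
  {"offset": [0,0,0],"twist": [0,0,0],"jaw": 1},
])

```text
time: 3.22
position: [465.4, -170.1, 32.7]
tool_rot: [-90.1, 0.1, -0.0]
contact_force: [-0.2, -0.1, 0.7]
opening: 0.999
```

Request:
drive_tool([
  {"offset": [-0.0017,0.003,0],"twist": [0,0,0],"jaw": 0.4},
  {"offset": [0,0,0],"twist": [0,0,0],"jaw": 0.3},
  {"offset": [0,0,0],"twist": [0,0,0],"jaw": 0.2},
  {"offset": [0,0,0],"twist": [0,0,0],"jaw": 0.2},
  {"offset": [0,0,0],"twist": [0,0,0],"jaw": 0.2},
], newtons=20)

```text
time: 3.85
position: [463.8, -170.4, 30.3]
tool_rot: [-90.2, -0.0, -0.1]
contact_force: [-0.5, -0.6, -0.1]
opening: 0.362
```

Request:
drive_tool([
  {"offset": [0,0,0],"twist": [0,0,0],"jaw": 0.2},
])

```text
time: 3.98
position: [463.8, -170.4, 30.3]
tool_rot: [-90.2, -0.0, -0.1]
contact_force: [-0.1, 0.2, 0.1]
opening: 0.362
```

```bash
python3 - <<'E'
from h import *
s=cams.grab_frame('scene')[:,:,::-1]; t=cams.grab_frame('top')[:,:,::-1]
cv2.imwrite('pics/g1.png',np.hstack([crop(s,(168,190),90,4,0),crop(t,(327,260),90,4,0)]))
E
```

```text
(no output)
```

View pics/g1.png

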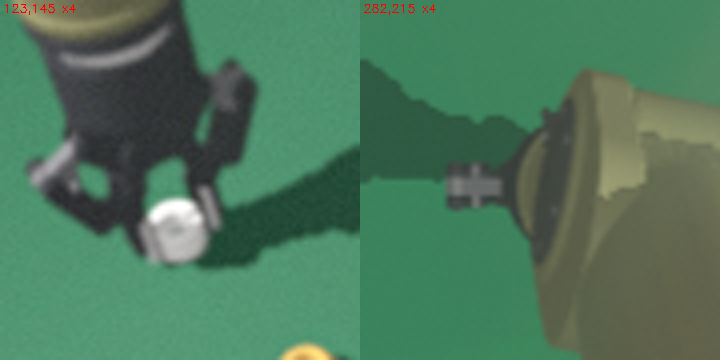

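Gripped between the pads, as the scene crop shows at (178,230). I'll regrip at 90° so the part is centred both ways.

Request:
drive_tool([
  {"offset": [0,0,0],"twist": [0,0,0],"jaw": 0.8},
  {"offset": [0,0,0],"twist": [0,0,0],"jaw": 0.8},
  {"offset": [0,0,0],"twist": [0,10,0],"jaw": 0.8},
  {"offset": [0,0,0],"twist": [0,10.5,0],"jaw": 0.8},
  {"offset": [0,0,0],"twist": [0,10.5,0],"jaw": 0.8},
  {"offset": [0,0,0],"twist": [0,10.5,0],"jaw": 0.8},
  {"offset": [0,0,0],"twist": [0,10.5,0],"jaw": 0.8},
  {"offset": [0,0,0],"twist": [0,10.5,0],"jaw": 0.8},
  {"offset": [0,0,0],"twist": [0,10.5,0],"jaw": 0.8},
  {"offset": [0,0,0],"twist": [0,10.5,0],"jaw": 0.8},
  {"offset": [0,0,0],"twist": [0,7,0],"jaw": 0.8},
  {"offset": [0,0,0],"twist": [0,0,0],"jaw": 0.8},
])

```text
time: 5.58
position: [464.0, -170.2, 29.8]
tool_rot: [-90.0, -0.2, -92.8]
contact_force: [-0.0, -0.5, -0.2]
opening: 0.8
```

Request:
drive_tool([
  {"offset": [0.0002,0.002,0],"twist": [0,0,0],"jaw": 0.5},
  {"offset": [0,0,0],"twist": [0,0,0],"jaw": 0.3},
  {"offset": [0,0,0],"twist": [0,0,0],"jaw": 0.2},
  {"offset": [0,0,0],"twist": [0,0,0],"jaw": 0.2},
  {"offset": [0,0,0],"twist": [0,0,0],"jaw": 0.2},
], newtons=50)

```text
time: 6.2
position: [464.0, -170.4, 28.0]
tool_rot: [-90.0, -0.1, -92.4]
contact_force: [0.3, 0.5, -0.2]
opening: 0.348
```

```bash
cat >> h.py <<'E'
from scipy.spatial.transform import Rotation as Ro
def to(target,yaw=None):
    o=arm.get_obs(); R=Ro.from_euler('xyz',o['tool_rot'],degrees=True)
    off=R.as_matrix().T@(np.array(target,float)-o['position'])
    tw=(R.inv()*Ro.from_euler('xyz',[-90,0,o['tool_rot'][2] if yaw is None else yaw],degrees=True)).as_rotvec(degrees=True)
    print('pos',o['position'].round(2),'rot',o['tool_rot'].round(2),'F',o['contact_force'].round(1),'op',round(o['opening'],3)); print('offset mm',off.round(2),'twist',tw.round(2))
E
python3 -c "
from h import *
to([580.6,54.9,150],-93.3)"
```

```text
pos [ 464.03 -170.44   27.97] rot [-89.95  -0.11 -92.4 ] F [ 0.3  0.5 -0.2] op 0.348
offset mm [-229.79 -122.4   107.12] twist [-0.05  0.9   0.11]
```

Request:
drive_tool([
  {"offset": [0,-0.03,0],"twist": [0,0.9,0],"jaw": 0.2},
  {"offset": [0,-0.045,0],"twist": [0,0,0],"jaw": 0.2},
  {"offset": [-0.03,-0.03,0.013],"twist": [0,0,0],"jaw": 0.2},
  {"offset": [-0.045,-0.017,0.022],"twist": [0,0,0],"jaw": 0.2},
  {"offset": [-0.05,0,0.023],"twist": [0,0,0],"jaw": 0.2},
  {"offset": [-0.05,0,0.023],"twist": [0,0,0],"jaw": 0.2},
  {"offset": [-0.03,0,0.015],"twist": [0,0,0],"jaw": 0.2},
  {"offset": [-0.015,0,0.008],"twist": [0,0,0],"jaw": 0.2},
  {"offset": [0,0,0],"twist": [0,0,0],"jaw": 0.2},
])

```text
time: 7.32
position: [582.8, 47.8, 151.9]
tool_rot: [-90.1, -0.2, -93.4]
contact_force: [-0.5, -0.6, -1.1]
opening: 0.348
```

```bash
python3 -c "
from h import *
to([580.6,54.9,128],-93.3)
s=cams.grab_frame('scene')[:,:,::-1]; t=cams.grab_frame('top')[:,:,::-1]
cv2.imwrite('pics/g2.png',np.hstack([crop(s,(270,165),100,4,0),crop(t,(235,210),100,4,0)]))
"
```

```text
pos [582.8   47.79 151.85] rot [-90.1   -0.16 -93.43] F [-0.5 -0.6 -1.1] op 0.348
offset mm [-7.04 23.84 -2.58] twist [ 0.1  -0.13  0.16]
```

View pics/g2.png

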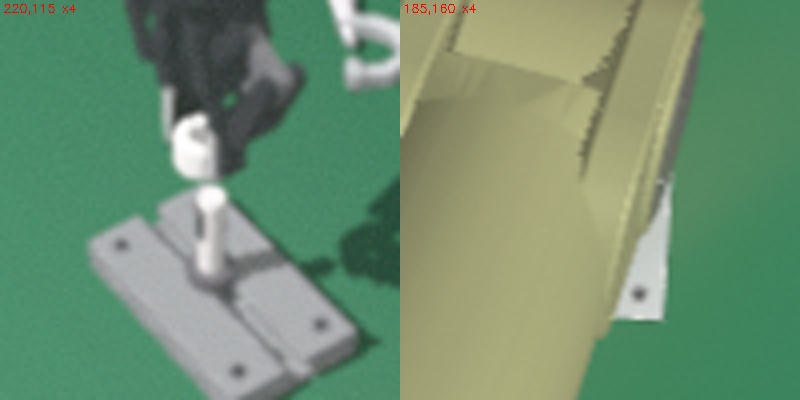

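The spacer is held at crop (195,145), just above the arbor end at (212,197). I'll centre it over the end and come down to about 6 mm above.

Request:
drive_tool([
  {"offset": [-0.007,0.01,-0.0026],"twist": [0.1,0,0],"jaw": 0.2},
  {"offset": [0,0.012,0],"twist": [0,0,0],"jaw": 0.2},
  {"offset": [0,0.002,0],"twist": [0,0,0],"jaw": 0.2},
  {"offset": [0,0,0],"twist": [0,0,0],"jaw": 0.2},
])

```text
time: 7.92
position: [578.1, 48.9, 126.4]
tool_rot: [-90.1, -0.3, -94.0]
contact_force: [-0.6, -0.4, -0.7]
opening: 0.347
```

```bash
python3 -c "
from h import *
to([580.6,54.9,122],-93.3)"
```

```text
pos [578.15  48.91 126.42] rot [-90.08  -0.27 -93.96] F [-0.6 -0.4 -0.7] op 0.347
offset mm [-6.17  4.39  2.04] twist [ 0.08 -0.66  0.27]
```

Request:
drive_tool([
  {"offset": [-0.006,0.003,0.002],"twist": [0,-0.5,0.2],"jaw": 0.2},
  {"offset": [0,0,0],"twist": [0,0,0],"jaw": 0.2},
])

```text
time: 8.18
position: [581.0, 55.1, 123.4]
tool_rot: [-90.0, -0.0, -93.4]
contact_force: [0.3, 0.1, -1.5]
opening: 0.35
```

```bash
python3 -c "
from h import *
to([580.6,54.9,122],-93.3)"
```

```text
pos [581.03  55.07 123.43] rot [-9.005e+01 -5.000e-02 -9.343e+01] F [ 0.3  0.1 -1.5] op 0.35
offset mm [ 0.2   1.43 -0.42] twist [ 0.05 -0.13  0.05]
```

Request:
drive_tool([
  {"offset": [0.0002,0.0015,-0.0004],"twist": [0,0,0],"jaw": 0.2},
  {"offset": [0,0.0015,0],"twist": [0,0,0],"jaw": 0.2},
  {"offset": [0,0.0015,0],"twist": [0,0,0],"jaw": 0.2},
  {"offset": [0,0.0015,0],"twist": [0,0,0],"jaw": 0.2},
])

```text
time: 8.68
position: [580.8, 54.9, 117.5]
tool_rot: [-90.0, -0.0, -93.4]
contact_force: [-0.6, -0.1, -0.5]
opening: 0.345
```

Request:
drive_tool([
  {"offset": [0,0.0015,0],"twist": [0,0,0],"jaw": 0.2},
  {"offset": [0,0.0015,0],"twist": [0,0,0],"jaw": 0.2},
])

```text
time: 8.93
position: [580.8, 54.8, 114.3]
tool_rot: [-90.0, -0.0, -93.4]
contact_force: [-0.4, -0.2, -1.9]
opening: 0.344
```

Request:
drive_tool([
  {"offset": [0,0.0015,0],"twist": [0,0,0],"jaw": 0.2},
  {"offset": [0,0.0015,0],"twist": [0,0,0],"jaw": 0.2},
])

```text
time: 9.18
position: [580.9, 55.0, 111.1]
tool_rot: [-90.0, -0.0, -93.4]
contact_force: [0.7, 0.8, 0.4]
opening: 0.346
```

Request:
drive_tool([
  {"offset": [0,0.0015,0],"twist": [0,0,0],"jaw": 0.2},
  {"offset": [0,0.0015,0],"twist": [0,0,0],"jaw": 0.2},
])

```text
time: 9.43
position: [581.5, 55.2, 109.0]
tool_rot: [-89.9, 0.0, -93.4]
contact_force: [-0.2, 0.8, 0.7]
opening: 0.344
```

Request:
drive_tool([
  {"offset": [0,0.002,0],"twist": [0,0,0],"jaw": 0.2},
  {"offset": [0,0.002,0],"twist": [0,0,0],"jaw": 0.2},
])

```text
time: 9.68
position: [582.0, 55.1, 105.4]
tool_rot: [-89.8, 0.0, -93.4]
contact_force: [-1.3, 0.7, 4.1]
opening: 0.346
```

Request:
drive_tool([
  {"offset": [0,0.002,-0.0005],"twist": [0,0,0],"jaw": 0.2},
  {"offset": [0,0.002,0],"twist": [0,0,0],"jaw": 0.2},
])

```text
time: 9.93
position: [582.1, 55.1, 101.5]
tool_rot: [-89.7, 0.0, -93.4]
contact_force: [0.0, 0.6, 4.1]
opening: 0.345
```

Request:
drive_tool([
  {"offset": [0,0.003,-0.0003],"twist": [-0.2,0,0],"jaw": 0.2},
  {"offset": [0,0.003,0],"twist": [0,0,0],"jaw": 0.2},
  {"offset": [0,0.003,0],"twist": [0,0,0],"jaw": 0.2},
])

```text
time: 10.3
position: [582.0, 55.1, 92.0]
tool_rot: [-89.9, 0.0, -93.4]
contact_force: [0.0, -0.5, 4.5]
opening: 0.347
```

Request:
drive_tool([
  {"offset": [0,0.004,0],"twist": [-0.1,0,0],"jaw": 0.2},
  {"offset": [0,0.004,0],"twist": [0,0,0],"jaw": 0.2},
  {"offset": [0,0.004,0],"twist": [0,0,0],"jaw": 0.2},
  {"offset": [0,0.004,0],"twist": [0,0,0],"jaw": 0.2},
])

```text
time: 10.8
position: [580.5, 55.0, 73.2]
tool_rot: [-90.2, -0.0, -93.4]
contact_force: [0.0, -0.6, -1.6]
opening: 0.344
```

Request:
drive_tool([
  {"offset": [0,0.004,0.0003],"twist": [0.1,0,0],"jaw": 0.2},
  {"offset": [0,0.004,0],"twist": [0,0,0],"jaw": 0.2},
  {"offset": [0,0.001,0],"twist": [0,0,0],"jaw": 0.2},
  {"offset": [0,0.001,0],"twist": [0,0,0],"jaw": 0.2},
])

```text
time: 11.3
position: [580.5, 54.9, 62.1]
tool_rot: [-90.2, -0.0, -93.4]
contact_force: [-0.2, -0.7, -1.2]
opening: 0.342
```

Request:
drive_tool([
  {"offset": [0,0.001,0],"twist": [0.1,0,0],"jaw": 0.2},
  {"offset": [0,0.001,0],"twist": [0,0,0],"jaw": 0.2},
  {"offset": [0,0.001,0],"twist": [0,0,0],"jaw": 0.2},
])

```text
time: 11.68
position: [580.6, 54.8, 59.9]
tool_rot: [-90.0, -0.0, -93.4]
contact_force: [-4.2, 0.0, 14.8]
opening: 0.346
```

Request:
drive_tool([
  {"offset": [0,-0.0005,0],"twist": [0,0,0],"jaw": 0.6},
  {"offset": [0,0,0],"twist": [0,0,0],"jaw": 0.7},
  {"offset": [0,0,0],"twist": [0,0,0],"jaw": 0.7},
  {"offset": [0,-0.02,0],"twist": [0,0,0],"jaw": 0.7},
  {"offset": [0,-0.035,0],"twist": [0,0,0],"jaw": 0.7},
  {"offset": [0,-0.035,0],"twist": [0,0,0],"jaw": 0.7},
])

```text
time: 12.42
position: [579.3, 54.9, 150.0]
tool_rot: [-90.3, -0.1, -93.4]
contact_force: [0.9, -0.4, 0.0]
opening: 0.7
```

```bash
python3 -c "
from h import *
to([515.6,-317.6,60],-90)
s=cams.grab_frame('scene')[:,:,::-1]
cv2.imwrite('pics/g3.png',crop(s,(270,165),120,5,0))
"
```

```text
pos [579.26  54.89 150.01] rot [-9.035e+01 -8.000e-02 -9.343e+01] F [ 0.9 -0.4  0. ] op 0.7
offset mm [375.5   90.78 -40.7 ] twist [ 0.35 -3.43  0.07]
```

View pics/g3.png

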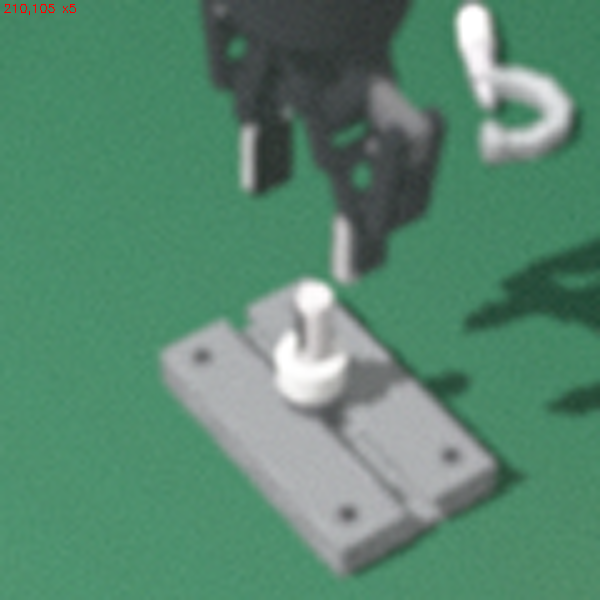

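The spacer sits on the seat, at crop (311,370). Next is the washer.

Request:
drive_tool([
  {"offset": [0.04,0,-0.004],"twist": [0.3,0,0],"jaw": 0.8},
  {"offset": [0.056,0,-0.006],"twist": [0,0,0],"jaw": 0.8},
  {"offset": [0.056,0.01,-0.006],"twist": [0,0,0],"jaw": 0.8},
  {"offset": [0.056,0.02,-0.006],"twist": [0,0,0],"jaw": 0.8},
  {"offset": [0.056,0.02,-0.006],"twist": [0,0,0],"jaw": 0.8},
  {"offset": [0.056,0.01,-0.006],"twist": [0,0,0],"jaw": 0.8},
  {"offset": [0.03,0.005,-0.004],"twist": [0,0,0],"jaw": 0.8},
  {"offset": [0.01,0,-0.001],"twist": [0,0,0],"jaw": 0.8},
  {"offset": [0,0,0],"twist": [0,0,0],"jaw": 0.8},
])

```text
time: 13.6
position: [523.9, -310.8, 87.2]
tool_rot: [-89.3, 0.0, -93.1]
contact_force: [0.5, 1.6, -0.8]
opening: 0.8
```

```bash
python3 -c "
from h import *
to([515.6,-317.6,35],-93)
"
```

```text
pos [ 523.92 -310.81   87.16] rot [-8.933e+01  4.000e-02 -9.310e+01] F [ 0.5  1.6 -0.8] op 0.8
offset mm [ 7.27 52.06 -8.56] twist [-0.67 -0.1  -0.04]
```

Request:
drive_tool([
  {"offset": [0.007,0.015,-0.0085],"twist": [-0.6,0,0],"jaw": 0.8},
  {"offset": [0,0.02,0],"twist": [0,0,0],"jaw": 0.8},
  {"offset": [0,0.01,0],"twist": [0,0,0],"jaw": 0.8},
  {"offset": [0,0,0],"twist": [0,0,0],"jaw": 0.8},
])

```text
time: 14.1
position: [516.3, -311.7, 39.4]
tool_rot: [-90.0, 0.2, -92.7]
contact_force: [-0.2, -0.1, 0.8]
opening: 0.799
```

```bash
python3 -c "
from h import *
to([515.6,-317.6,27.5],-93)
"
```

```text
pos [ 516.29 -311.74   39.41] rot [-90.01   0.21 -92.65] F [-0.2 -0.1  0.8] op 0.799
offset mm [ 5.93 11.89 -0.41] twist [ 0.01  0.35 -0.21]
```

Request:
drive_tool([
  {"offset": [0.006,0.006,-0.0004],"twist": [0,0.3,-0.2],"jaw": 0.8},
  {"offset": [0,0.004,0],"twist": [0,0,0],"jaw": 0.7},
  {"offset": [0,0,0],"twist": [0,0,0],"jaw": 0.65},
])

```text
time: 14.48
position: [516.2, -318.0, 29.6]
tool_rot: [-89.9, -0.0, -92.9]
contact_force: [-0.4, 0.2, -1.6]
opening: 0.653
```

```bash
python3 -c "
from h import *
to([515.6,-317.6,27.5],-93)
"
```

```text
pos [ 516.22 -318.02   29.59] rot [-8.994e+01 -5.000e-02 -9.292e+01] F [-0.4  0.2 -1.6] op 0.653
offset mm [-0.39  2.08 -0.64] twist [-0.06  0.08  0.05]
```

Request:
drive_tool([
  {"offset": [-0.0004,0.002,-0.0006],"twist": [0,0,0],"jaw": 0.55},
  {"offset": [0,0,0],"twist": [0,0,0],"jaw": 0.45},
  {"offset": [0,0,0],"twist": [0,0,0],"jaw": 0.35},
  {"offset": [0,0,0],"twist": [0,0,0],"jaw": 0.35},
], newtons=20)

```text
time: 14.98
position: [515.8, -317.7, 28.1]
tool_rot: [-89.9, -0.1, -92.9]
contact_force: [0.1, 0.8, -0.4]
opening: 0.439
```

Request:
drive_tool([
  {"offset": [0,0,0],"twist": [0,0,0],"jaw": 0.35},
])

```text
time: 15.1
position: [515.8, -317.8, 28.1]
tool_rot: [-89.9, -0.1, -92.9]
contact_force: [-0.5, -1.2, -0.6]
opening: 0.437
```

```bash
python3 -c "
from h import *
s=cams.grab_frame('scene')[:,:,::-1]
cv2.imwrite('pics/g4.png',crop(s,(122,240),90,6,0))
"
```

```text
(no output)
```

View pics/g4.png

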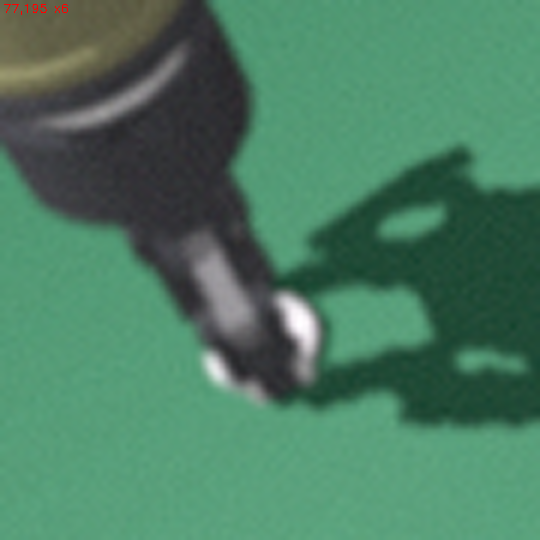

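The washer shows on both sides of the near finger at crop (300,320) and (215,370), so it's centred and gripped. Now I'll regrip at 90°.

Request:
drive_tool([
  {"offset": [0,0,0],"twist": [0,0,0],"jaw": 0.75},
  {"offset": [0,0,0],"twist": [0,0,0],"jaw": 0.75},
  {"offset": [0,0,0],"twist": [0,-10,0],"jaw": 0.75},
  {"offset": [0,0,0],"twist": [0,-10.5,0],"jaw": 0.75},
  {"offset": [0,0,0],"twist": [0,-10.5,0],"jaw": 0.75},
  {"offset": [0,0,0],"twist": [0,-10.5,0],"jaw": 0.75},
  {"offset": [0,0,0],"twist": [0,-10.5,0],"jaw": 0.75},
  {"offset": [0,0,0],"twist": [0,-10.5,0],"jaw": 0.75},
  {"offset": [0,0,0],"twist": [0,-10.5,0],"jaw": 0.75},
  {"offset": [0,0,0],"twist": [0,-10.5,0],"jaw": 0.75},
  {"offset": [0,0,0],"twist": [0,-6,0],"jaw": 0.75},
  {"offset": [0,0,0],"twist": [0,0,0],"jaw": 0.7},
])

```text
time: 16.65
position: [515.5, -318.8, 28.4]
tool_rot: [-90.2, -0.1, -1.2]
contact_force: [-0.1, 0.4, 0.2]
opening: 0.7
```

```bash
python3 -c "
from h import *
to([515.8,-317.75,28],-3.3)
"
```

```text
pos [ 515.52 -318.77   28.4 ] rot [-90.17  -0.11  -1.23] F [-0.1  0.4  0.2] op 0.7
offset mm [0.26 0.39 1.03] twist [0.17 2.07 0.11]
```

Request:
drive_tool([
  {"offset": [0.0003,0.0012,0.001],"twist": [0.2,2,0],"jaw": 0.6},
  {"offset": [0,0,0],"twist": [0,0,0],"jaw": 0.5},
  {"offset": [0,0,0],"twist": [0,0,0],"jaw": 0.35},
  {"offset": [0,0,0],"twist": [0,0,0],"jaw": 0.35},
  {"offset": [0,0,0],"twist": [0,0,0],"jaw": 0.35},
], newtons=50)

```text
time: 17.27
position: [516.0, -317.7, 27.9]
tool_rot: [-90.0, -0.1, -3.7]
contact_force: [0.3, -0.5, 0.3]
opening: 0.418
```

```bash
python3 -c "
from h import *
to([580.8,54.9,128],-3.3)
"
```

```text
pos [ 515.99 -317.71   27.92] rot [-90.    -0.12  -3.72] F [ 0.3 -0.5  0.3] op 0.418
offset mm [  40.68 -100.    376.03] twist [ 0.   -0.42  0.12]
```

Request:
drive_tool([
  {"offset": [0,-0.025,0],"twist": [0,0,0],"jaw": 0.35},
  {"offset": [0,-0.04,0],"twist": [0,0,0],"jaw": 0.35},
  {"offset": [0.004,-0.03,0.03],"twist": [0,0,0],"jaw": 0.35},
  {"offset": [0.006,-0.01,0.05],"twist": [0,0,0],"jaw": 0.35},
  {"offset": [0.006,0,0.056],"twist": [0,0,0],"jaw": 0.35},
  {"offset": [0.006,0,0.056],"twist": [0,0,0],"jaw": 0.35},
  {"offset": [0.006,0,0.056],"twist": [0,0,0],"jaw": 0.35},
  {"offset": [0.006,0,0.056],"twist": [0,0,0],"jaw": 0.35},
  {"offset": [0.004,0,0.04],"twist": [0,0,0],"jaw": 0.35},
  {"offset": [0.001,0,0.015],"twist": [0,0,0],"jaw": 0.35},
  {"offset": [0,0,0],"twist": [0,0,0],"jaw": 0.35},
])

```text
time: 18.65
position: [581.1, 47.4, 134.2]
tool_rot: [-90.0, -0.1, -4.0]
contact_force: [-0.2, -0.2, -0.0]
opening: 0.415
```

```bash
python3 -c "
from h import *
to([580.8,54.9,128],-3.3)
s=cams.grab_frame('scene')[:,:,::-1]
cv2.imwrite('pics/g5.png',crop(s,(270,165),120,5,0))
"
```

```text
pos [581.07  47.36 134.2 ] rot [-89.98  -0.11  -4.04] F [-0.2 -0.2 -0. ] op 0.415
offset mm [-0.81  6.2   7.51] twist [-0.01 -0.74  0.11]
```

View pics/g5.png

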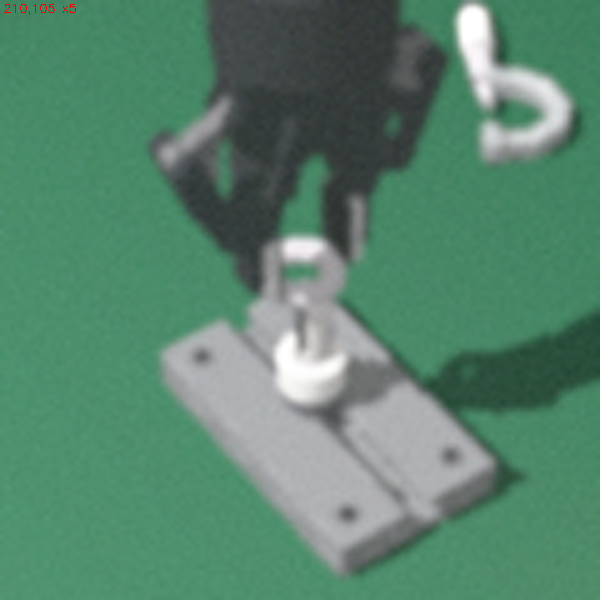

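The washer is held level above the arbor, with its hole at crop (300,270). I'll centre it.

Request:
drive_tool([
  {"offset": [-0.0008,0.003,0.0075],"twist": [0,-0.5,0],"jaw": 0.35},
  {"offset": [0,0.003,0],"twist": [0,0,0],"jaw": 0.35},
  {"offset": [0,0,0],"twist": [0,0,0],"jaw": 0.35},
])

```text
time: 19.08
position: [580.4, 48.9, 127.7]
tool_rot: [-90.1, -0.1, -4.0]
contact_force: [0.3, -0.7, -0.3]
opening: 0.418
```

```bash
python3 -c "
from h import *
to([580.8,54.9,121],-3.3)
"
```

```text
pos [580.4   48.88 127.67] rot [-9.015e+01 -8.000e-02 -3.970e+00] F [ 0.3 -0.7 -0.3] op 0.418
offset mm [-0.02  6.65  6.05] twist [ 0.15 -0.67  0.08]
```

Request:
drive_tool([
  {"offset": [0,0.003,0.006],"twist": [0,-0.5,0],"jaw": 0.35},
  {"offset": [0,0,0],"twist": [0,0,0],"jaw": 0.35},
])

```text
time: 19.32
position: [580.9, 54.4, 124.4]
tool_rot: [-90.2, -0.1, -3.5]
contact_force: [-0.5, 0.2, -0.3]
opening: 0.417
```

```bash
python3 -c "
from h import *
to([580.8,54.9,119],-3.3)
"
```

```text
pos [580.86  54.44 124.43] rot [-9.015e+01 -8.000e-02 -3.510e+00] F [-0.5  0.2 -0.3] op 0.417
offset mm [-0.1   5.43  0.47] twist [ 0.16 -0.21  0.08]
```

Request:
drive_tool([
  {"offset": [0,0.0015,0.0005],"twist": [0.1,-0.2,0],"jaw": 0.35},
  {"offset": [0,0.0015,0],"twist": [0,0,0],"jaw": 0.35},
  {"offset": [0,0.0015,0],"twist": [0,0,0],"jaw": 0.35},
  {"offset": [0,0.0015,0],"twist": [0,0,0],"jaw": 0.35},
  {"offset": [0,0.0015,0],"twist": [0,0,0],"jaw": 0.35},
])

```text
time: 19.95
position: [581.0, 54.9, 116.6]
tool_rot: [-90.1, -0.1, -3.3]
contact_force: [0.7, 0.0, -0.7]
opening: 0.417
```

Request:
drive_tool([
  {"offset": [0,0.0015,0],"twist": [0,0,0],"jaw": 0.35},
  {"offset": [0,0.0015,0],"twist": [0,0,0],"jaw": 0.35},
  {"offset": [0,0.0015,0],"twist": [0,0,0],"jaw": 0.35},
])

```text
time: 20.32
position: [581.0, 54.9, 111.8]
tool_rot: [-90.1, -0.1, -3.3]
contact_force: [-0.2, 0.4, 0.5]
opening: 0.414
```

Request:
drive_tool([
  {"offset": [0,0.002,0],"twist": [0,0,0],"jaw": 0.35},
  {"offset": [0,0.002,0],"twist": [0,0,0],"jaw": 0.35},
  {"offset": [0,0.002,0],"twist": [0,0,0],"jaw": 0.35},
])

```text
time: 20.7
position: [582.0, 55.3, 106.6]
tool_rot: [-90.0, -0.2, -3.3]
contact_force: [-0.6, 0.8, 4.0]
opening: 0.416
```

Request:
drive_tool([
  {"offset": [-0.0005,0.002,0],"twist": [0,0,0],"jaw": 0.35},
  {"offset": [-0.0003,0.002,0],"twist": [0,0,0],"jaw": 0.35},
  {"offset": [0,0.002,0],"twist": [0,0,0],"jaw": 0.35},
])

```text
time: 21.08
position: [581.6, 55.3, 100.6]
tool_rot: [-90.0, -0.3, -3.3]
contact_force: [-0.6, -0.6, -0.7]
opening: 0.417
```

Request:
drive_tool([
  {"offset": [-0.0005,0.004,0],"twist": [0,0,0.2],"jaw": 0.35},
  {"offset": [0,0.004,0],"twist": [0,0,0],"jaw": 0.35},
  {"offset": [0,0.004,0],"twist": [0,0,0],"jaw": 0.35},
  {"offset": [0,0.002,0],"twist": [0,0,0],"jaw": 0.35},
])

```text
time: 21.58
position: [580.3, 55.2, 84.2]
tool_rot: [-90.0, 0.1, -3.3]
contact_force: [0.3, -1.2, -0.8]
opening: 0.413
```

```bash
python3 -c "
from h import *
to([580.8,54.9,79.9],-3.3)
s=cams.grab_frame('scene')[:,:,::-1]
cv2.imwrite('pics/g6.png',crop(s,(270,165),100,6,0))
"
```

```text
pos [580.26  55.16  84.24] rot [-9.003e+01  5.000e-02 -3.290e+00] F [ 0.3 -1.2 -0.8] op 0.413
offset mm [ 0.56  4.34 -0.22] twist [ 0.03  0.01 -0.05]
```

View pics/g6.png

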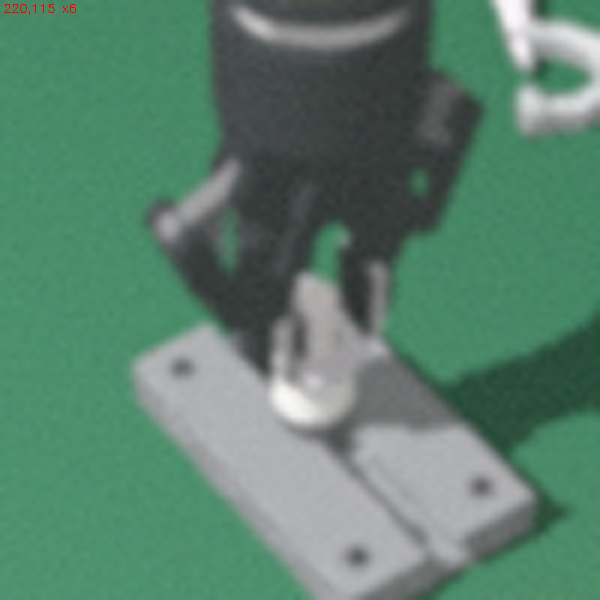

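Request:
drive_tool([
  {"offset": [0.0004,0.0012,0],"twist": [0,0,0],"jaw": 0.35},
  {"offset": [0,0.001,0],"twist": [0,0,0],"jaw": 0.35},
  {"offset": [0,0.001,0],"twist": [0,0,0],"jaw": 0.35},
  {"offset": [0,0.001,0],"twist": [0,0,0],"jaw": 0.35},
])

```text
time: 22.12
position: [580.4, 55.1, 79.8]
tool_rot: [-90.0, 0.1, -3.3]
contact_force: [-0.2, 0.2, 6.8]
opening: 0.416
```

Request:
drive_tool([
  {"offset": [0,0.001,0],"twist": [0,0,0],"jaw": 0.35},
])

```text
time: 22.25
position: [580.4, 55.1, 79.6]
tool_rot: [-90.0, 0.1, -3.3]
contact_force: [-3.7, -0.9, 13.2]
opening: 0.413
```

Seated at the expected height (79.8 mm) with 13 N. Release and rise.

Request:
drive_tool([
  {"offset": [0,-0.0003,0],"twist": [0,0,0],"jaw": 0.6},
  {"offset": [0,0,0],"twist": [0,0,0],"jaw": 0.75},
  {"offset": [0,0,0],"twist": [0,0,0],"jaw": 0.75},
  {"offset": [0,-0.02,0],"twist": [0,0,0],"jaw": 0.75},
  {"offset": [0,-0.035,0],"twist": [0,0,0],"jaw": 0.75},
  {"offset": [0,-0.02,0],"twist": [0,0,0],"jaw": 0.75},
])

```text
time: 23.0
position: [579.4, 55.1, 154.8]
tool_rot: [-90.1, 0.3, -3.3]
contact_force: [0.4, -0.4, -0.1]
opening: 0.748
```

```bash
python3 -c "
from h import *
to([597.4,-163.9,60],-3.3)
s=cams.grab_frame('scene')[:,:,::-1]
cv2.imwrite('pics/g7.png',crop(s,(270,165),100,6,0))
"
```

```text
pos [579.41  55.06 154.81] rot [-90.08   0.3   -3.29] F [ 0.4 -0.4 -0.1] op 0.748
offset mm [  31.01   94.94 -217.44] twist [ 0.08  0.01 -0.3 ]
```

View pics/g7.png

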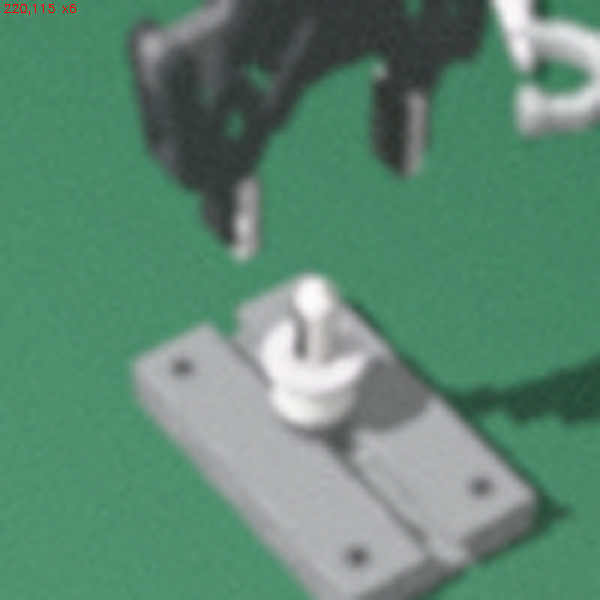

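The washer lies flat on the spacer, at crop (315,365). Next is the bushing.

Request:
drive_tool([
  {"offset": [0.004,0,-0.03],"twist": [0,0,-0.2],"jaw": 0.8},
  {"offset": [0.007,0,-0.05],"twist": [0,0,0],"jaw": 0.8},
  {"offset": [0.007,0.01,-0.055],"twist": [0,0,0],"jaw": 0.8},
  {"offset": [0.006,0.02,-0.045],"twist": [0,0,0],"jaw": 0.8},
  {"offset": [0.004,0.03,-0.025],"twist": [0,0,0],"jaw": 0.8},
  {"offset": [0,0.02,-0.005],"twist": [0,0,0],"jaw": 0.8},
  {"offset": [0,0,0],"twist": [0,0,0],"jaw": 0.8},
  {"offset": [0,0,0],"twist": [0,0,0],"jaw": 0.8},
])

```text
time: 24.05
position: [598.0, -161.2, 72.9]
tool_rot: [-90.0, -0.2, -3.1]
contact_force: [0.3, -0.4, -0.3]
opening: 0.8
```

```bash
python3 -c "
from h import *
to([597.4,-163.9,40],-3.3)
"
```

```text
pos [ 597.98 -161.22   72.86] rot [-89.99  -0.18  -3.13] F [ 0.3 -0.4 -0.3] op 0.8
offset mm [-0.54 32.86 -2.71] twist [-0.01  0.17  0.18]
```

Request:
drive_tool([
  {"offset": [-0.0005,0.01,-0.0027],"twist": [0,0,0],"jaw": 0.7},
  {"offset": [0,0.016,0],"twist": [0,0,0],"jaw": 0.6},
  {"offset": [0,0.008,0],"twist": [0,0,0],"jaw": 0.6},
  {"offset": [0,0,0],"twist": [0,0,0],"jaw": 0.6},
])

```text
time: 24.55
position: [598.5, -162.0, 38.0]
tool_rot: [-90.0, -0.3, -3.0]
contact_force: [-0.2, 0.8, -0.2]
opening: 0.598
```

```bash
python3 -c "
from h import *
to([597.4,-163.9,34],-3.3)
"
```

```text
pos [ 598.52 -162.02   38.  ] rot [-89.97  -0.31  -2.95] F [-0.2  0.8 -0.2] op 0.598
offset mm [-1.04  4.   -1.94] twist [-0.03  0.35  0.31]
```

Request:
drive_tool([
  {"offset": [-0.001,0.003,-0.0019],"twist": [0,0.3,0.3],"jaw": 0.55},
  {"offset": [0,0,0],"twist": [0,0,0],"jaw": 0.5},
  {"offset": [0,0,0],"twist": [0,0,0],"jaw": 0.4},
  {"offset": [0,0,0],"twist": [0,0,0],"jaw": 0.2},
  {"offset": [0,0,0],"twist": [0,0,0],"jaw": 0.15},
  {"offset": [0,0,0],"twist": [0,0,0],"jaw": 0.15},
], newtons=20)

```text
time: 25.3
position: [597.8, -164.1, 35.7]
tool_rot: [-90.0, -0.1, -3.3]
contact_force: [-0.6, 0.3, -1.3]
opening: 0.316
```

```bash
python3 -c "
from h import *
to([597.4,-163.9,34],-3.3)
s=cams.grab_frame('scene')[:,:,::-1]
cv2.imwrite('pics/g8.png',crop(s,(200,225),100,6,0))
"
```

```text
pos [ 597.82 -164.05   35.68] rot [-8.998e+01 -6.000e-02 -3.270e+00] F [-0.6  0.3 -1.3] op 0.316
offset mm [-0.43  1.67  0.13] twist [-0.02  0.03  0.06]
```

View pics/g8.png

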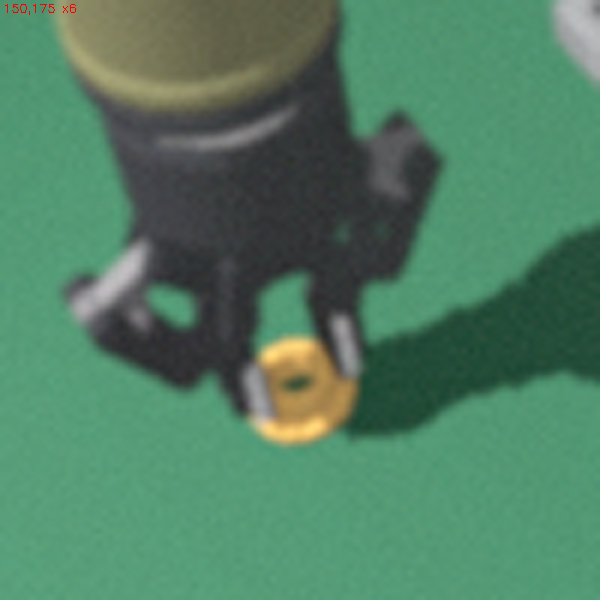

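The pads are on the sleeve above the flange, at crop (258,395) and (345,350). I'll regrip at 90°.

Request:
drive_tool([
  {"offset": [0,0,0],"twist": [0,0,0],"jaw": 0.65},
  {"offset": [0,0,0],"twist": [0,0,0],"jaw": 0.65},
  {"offset": [0,0,0],"twist": [0,10,0],"jaw": 0.65},
  {"offset": [0,0,0],"twist": [0,10.5,0],"jaw": 0.65},
  {"offset": [0,0,0],"twist": [0,10.5,0],"jaw": 0.65},
  {"offset": [0,0,0],"twist": [0,10.5,0],"jaw": 0.65},
  {"offset": [0,0,0],"twist": [0,10.5,0],"jaw": 0.65},
  {"offset": [0,0,0],"twist": [0,10.5,0],"jaw": 0.65},
  {"offset": [0,0,0],"twist": [0,10.5,0],"jaw": 0.65},
  {"offset": [0,0,0],"twist": [0,10.5,0],"jaw": 0.65},
  {"offset": [0,0,0],"twist": [0,6,0],"jaw": 0.65},
  {"offset": [0,0,0],"twist": [0,0,0],"jaw": 0.65},
])

```text
time: 26.85
position: [598.8, -163.2, 36.1]
tool_rot: [-89.8, 0.1, -95.0]
contact_force: [0.4, -0.4, 0.4]
opening: 0.65
```

```bash
python3 -c "
from h import *
to([597.6,-164.05,34],-93.3)
"
```

```text
pos [ 598.78 -163.24   36.13] rot [-8.983e+01  8.000e-02 -9.496e+01] F [ 0.4 -0.4  0.4] op 0.65
offset mm [ 0.92  2.13 -1.11] twist [-0.17 -1.66 -0.08]
```

Request:
drive_tool([
  {"offset": [0.0009,0.002,-0.0011],"twist": [-0.2,-1.5,0],"jaw": 0.55},
  {"offset": [0,0,0],"twist": [0,0,0],"jaw": 0.45},
  {"offset": [0,0,0],"twist": [0,0,0],"jaw": 0.35},
  {"offset": [0,0,0],"twist": [0,0,0],"jaw": 0.15},
  {"offset": [0,0,0],"twist": [0,0,0],"jaw": 0.15},
  {"offset": [0,0,0],"twist": [0,0,0],"jaw": 0.15},
], newtons=50)

```text
time: 27.6
position: [597.5, -164.2, 34.5]
tool_rot: [-90.0, 0.1, -93.0]
contact_force: [-1.2, 1.5, 0.3]
opening: 0.295
```

```bash
python3 -c "
from h import *
to([580.8,54.9,140],-93.3)
"
```

```text
pos [ 597.47 -164.19   34.46] rot [-90.02   0.13 -93.05] F [-1.2  1.5  0.3] op 0.295
offset mm [-218.13 -105.04  -28.33] twist [ 0.02  0.25 -0.13]
```

Request:
drive_tool([
  {"offset": [0,-0.03,0],"twist": [0,0,0],"jaw": 0.15},
  {"offset": [0,-0.045,0],"twist": [0,0,0],"jaw": 0.15},
  {"offset": [-0.03,-0.03,-0.004],"twist": [0,0,0],"jaw": 0.15},
  {"offset": [-0.045,-0.01,-0.006],"twist": [0,0,0],"jaw": 0.15},
  {"offset": [-0.05,0,-0.006],"twist": [0,0,0],"jaw": 0.15},
  {"offset": [-0.045,0,-0.006],"twist": [0,0,0],"jaw": 0.15},
  {"offset": [-0.03,0,-0.004],"twist": [0,0,0],"jaw": 0.15},
  {"offset": [-0.01,0,-0.001],"twist": [0,0,0],"jaw": 0.15},
  {"offset": [0,0,0],"twist": [0,0,0],"jaw": 0.15},
  {"offset": [0,0,0],"twist": [0,0,0],"jaw": 0.15},
])

```text
time: 28.85
position: [581.6, 48.8, 151.7]
tool_rot: [-90.0, -0.0, -93.3]
contact_force: [-0.7, 0.3, -0.7]
opening: 0.293
```

```bash
python3 -c "
from h import *
to([580.8,54.9,131],-93.3)
s=cams.grab_frame('scene')[:,:,::-1]
cv2.imwrite('pics/g9.png',crop(s,(270,165),100,6,0))
"
```

```text
pos [581.64  48.81 151.73] rot [-9.004e+01 -3.000e-02 -9.328e+01] F [-0.7  0.3 -0.7] op 0.293
offset mm [-6.05 20.73 -1.17] twist [0.04 0.02 0.03]
```

View pics/g9.png

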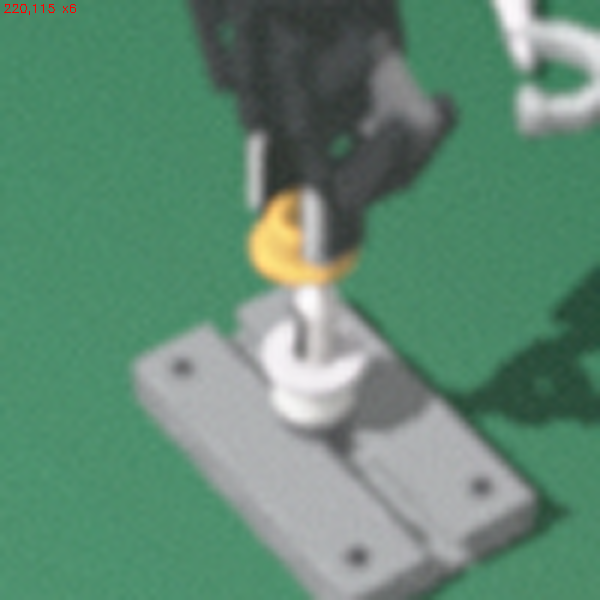

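The bushing is held flange down at crop (303,240), above the arbor end at (313,295). I'll centre and lower it.

Request:
drive_tool([
  {"offset": [-0.006,0.004,-0.0012],"twist": [0,0,0],"jaw": 0.15},
  {"offset": [0,0.008,0],"twist": [0,0,0],"jaw": 0.15},
  {"offset": [0,0.004,0],"twist": [0,0,0],"jaw": 0.15},
  {"offset": [0,0,0],"twist": [0,0,0],"jaw": 0.15},
])

```text
time: 29.4
position: [580.7, 52.2, 134.3]
tool_rot: [-90.1, -0.1, -93.5]
contact_force: [0.2, 0.1, 0.4]
opening: 0.294
```

```bash
python3 -c "
from h import *
to([580.9,54.9,130],-93.3)"
```

```text
pos [580.71  52.2  134.32] rot [-9.006e+01 -9.000e-02 -9.354e+01] F [0.2 0.1 0.4] op 0.294
offset mm [-2.71  4.32  0.03] twist [ 0.06 -0.24  0.09]
```

Request:
drive_tool([
  {"offset": [-0.0027,0.002,0],"twist": [0,0,0],"jaw": 0.15},
  {"offset": [0,0,0],"twist": [0,0,0],"jaw": 0.15},
])

```text
time: 29.65
position: [581.0, 55.0, 132.2]
tool_rot: [-90.1, -0.1, -93.5]
contact_force: [0.2, -0.2, -0.3]
opening: 0.291
```

```bash
python3 -c "
from h import *
to([580.9,54.9,126],-93.3)"
```

```text
pos [581.    55.01 132.21] rot [-9.005e+01 -9.000e-02 -9.355e+01] F [ 0.2 -0.2 -0.3] op 0.291
offset mm [ 0.1   6.21 -0.08] twist [ 0.05 -0.25  0.09]
```

Request:
drive_tool([
  {"offset": [0,0.002,0],"twist": [0,0,0],"jaw": 0.15},
  {"offset": [0,0.0015,0],"twist": [0,0,0],"jaw": 0.15},
  {"offset": [0,0.0015,0],"twist": [0,0,0],"jaw": 0.15},
  {"offset": [0,0.0015,0],"twist": [0,0,0],"jaw": 0.15},
  {"offset": [0,0.0015,0],"twist": [0,0,0],"jaw": 0.15},
  {"offset": [0,0.0015,0],"twist": [0,0,0],"jaw": 0.15},
])

```text
time: 30.4
position: [581.2, 55.0, 122.4]
tool_rot: [-90.0, -0.1, -93.5]
contact_force: [-0.6, -0.5, -0.9]
opening: 0.293
```

Request:
drive_tool([
  {"offset": [0,0.0015,-0.0003],"twist": [0,0,0],"jaw": 0.15},
  {"offset": [0,0.0015,0],"twist": [0,0,0],"jaw": 0.15},
  {"offset": [0,0.0015,0],"twist": [0,0,0],"jaw": 0.15},
])

```text
time: 30.78
position: [580.9, 55.0, 117.6]
tool_rot: [-90.0, -0.1, -93.5]
contact_force: [1.0, 0.4, -0.5]
opening: 0.295
```

Request:
drive_tool([
  {"offset": [0,0.002,0],"twist": [0,0,0],"jaw": 0.15},
  {"offset": [0,0.002,0],"twist": [0,0,0],"jaw": 0.15},
  {"offset": [0,0.002,0],"twist": [0,0,0],"jaw": 0.15},
])

```text
time: 31.15
position: [581.4, 55.3, 112.4]
tool_rot: [-89.9, -0.0, -93.5]
contact_force: [-1.3, 0.6, 4.2]
opening: 0.297
```

Request:
drive_tool([
  {"offset": [0,0.0025,-0.0004],"twist": [-0.1,0,0],"jaw": 0.15},
  {"offset": [0,0.0025,0],"twist": [0,0,0],"jaw": 0.15},
  {"offset": [0,0.0025,0],"twist": [0,0,0],"jaw": 0.15},
])

```text
time: 31.52
position: [581.3, 55.2, 104.8]
tool_rot: [-90.0, -0.0, -93.5]
contact_force: [-1.6, 0.2, 4.6]
opening: 0.295
```

Request:
drive_tool([
  {"offset": [0,0.003,-0.0002],"twist": [0,0,0],"jaw": 0.15},
  {"offset": [0,0.002,0],"twist": [0,0,0],"jaw": 0.15},
  {"offset": [0,0.002,0],"twist": [0,0,0],"jaw": 0.15},
  {"offset": [0,0.001,0],"twist": [0,0,0],"jaw": 0.15},
])

```text
time: 32.02
position: [581.0, 55.3, 95.6]
tool_rot: [-90.0, -0.0, -93.5]
contact_force: [-0.3, 0.7, -0.4]
opening: 0.297
```

Request:
drive_tool([
  {"offset": [0,0.001,0],"twist": [0,0,0],"jaw": 0.15},
  {"offset": [0,0.001,0],"twist": [0,0,0],"jaw": 0.15},
  {"offset": [0,0.001,0],"twist": [0,0,0],"jaw": 0.15},
  {"offset": [0,0.001,0],"twist": [0,0,0],"jaw": 0.15},
])

```text
time: 32.52
position: [580.5, 55.1, 92.2]
tool_rot: [-90.1, -0.0, -93.5]
contact_force: [-3.4, 0.1, 14.3]
opening: 0.294
```

Request:
drive_tool([
  {"offset": [0,-0.0003,0],"twist": [0,0,0],"jaw": 0.5},
  {"offset": [0,0,0],"twist": [0,0,0],"jaw": 0.75},
  {"offset": [0,0,0],"twist": [0,0,0],"jaw": 0.75},
  {"offset": [0,-0.02,0],"twist": [0,0,0],"jaw": 0.75},
  {"offset": [0,-0.04,0],"twist": [0,0,0],"jaw": 0.75},
  {"offset": [0,-0.05,0],"twist": [0,0,0],"jaw": 0.75},
  {"offset": [0.05,-0.02,0],"twist": [0,0,0],"jaw": 0.75},
  {"offset": [0.06,0,-0.01],"twist": [0,0,0],"jaw": 0.75},
  {"offset": [0.06,0,-0.01],"twist": [0,0,0],"jaw": 0.75},
  {"offset": [0.06,0,-0.01],"twist": [0,0,0],"jaw": 0.75},
  {"offset": [0.02,0,0],"twist": [0,0,0],"jaw": 0.75},
  {"offset": [0,0,0],"twist": [0,0,0],"jaw": 0.75},
])

```text
time: 34.02
position: [535.2, -198.7, 225.9]
tool_rot: [-90.0, -0.2, -93.3]
contact_force: [0.6, 0.4, 0.9]
opening: 0.75
```

```bash
python3 -c "
from h import *
s=cams.grab_frame('scene')[:,:,::-1].copy()
k=crop(s,(270,165),66,9,0)
cv2.imwrite('pics/g10.png',k)
import numpy as np
a=np.array([580.6,54.9])
for z in(32,52,58,63,76,90):print(z,((proj('scene',[[*a,z]])[0]-[237,132])*9).round())
t=cams.grab_frame('top')[:,:,::-1]
cv2.imwrite('pics/g11.png',cv2.resize(np.ascontiguousarray(t),(800,600)))
"
```

```text
32 [318. 439.]
52 [319. 387.]
58 [319. 372.]
63 [320. 358.]
76 [320. 323.]
90 [321. 285.]
```

View pics/g10.png

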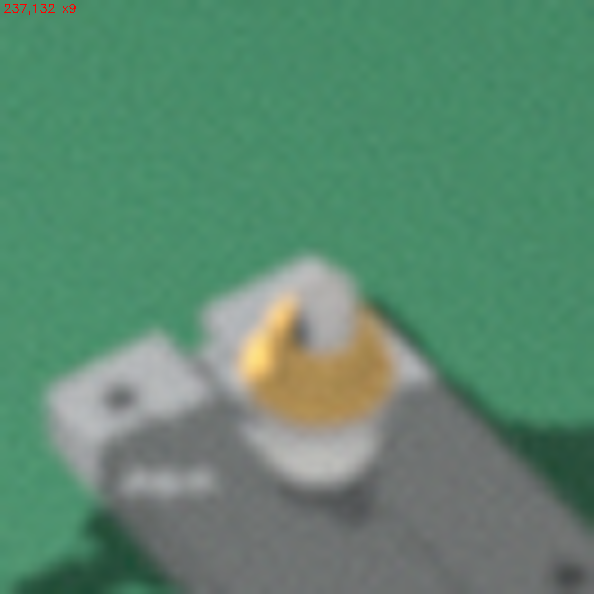

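View pics/g11.png

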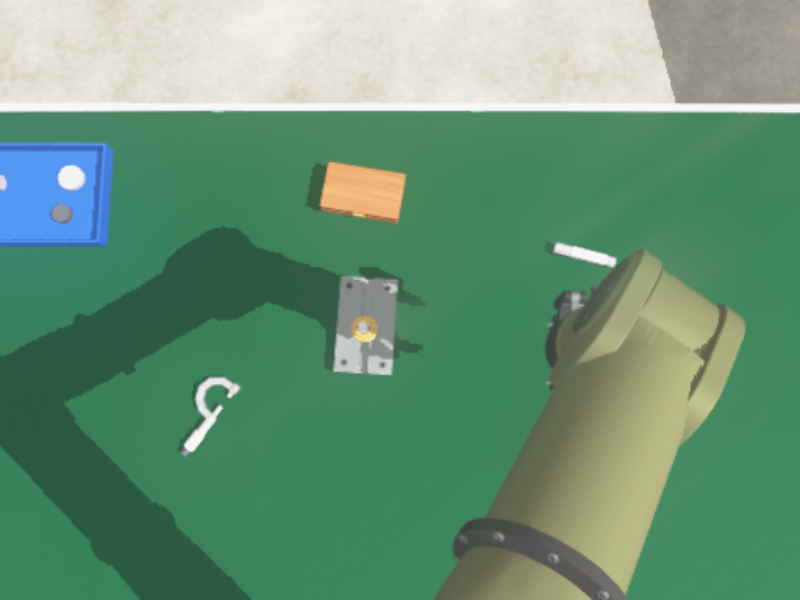

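The scene crop shows the stack upright on the arbor, with the brass flange at about (318,375), close to the predicted (319,372). In the top view the box, plug gauge and micrometer are at their original pixels. Handing in.

```bash
python3 -c "
from station import hand_in
print(hand_in())"
```

```text
the job is handed in; nothing more can be done
None
```

I put the spacer tube, then the washer, then the bushing (flange down) on the arbor, each pushed over the leaves until it stopped. I then released the stack, moved the arm clear, and handed in at about 34 s.

| Part | Tool height when it stopped (mm) | Expected (mm) | Last reading, pressing home (N) |
|---|---|---|---|
| Spacer | 59.9 | 60.0 | 14.8 |
| Washer | 79.6 | 79.9 | 13.2 |
| Bushing | 92.2 | 92.5 | 14.3 |

- **Forces:** passing the leaves read about 4–5 N in the readings I took, a little below the 5–12 N you gave. Force was only read at the end of each move, so brief peaks in between were not seen.
- **Finding the arbor:** it stood near (580.6, 54.9) mm. Every part went over the end at the first try, so I did not need to slide along the slot to find it. While pushing, the tool drifted up to 1.5 mm in x, but sideways force stayed under about 5 N.
- **Last pictures:** the stack is upright with the flange down. The plug gauge, box and micrometer have not moved.
- **Not confirmed by eye:** the washer can't be told apart from the spacer and flange in the final shaded view. That there are no gaps rests on the stopping heights and on an earlier picture of the washer lying flat on the spacer.

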